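Format change: carry a set of feed rollers over to the changeover rack in order

TASK

We are changing the label feeder to another format. Move the four feed rollers from the storage rail onto the four pins of the grey changeover rack, one to a pin, in the same left-to-right order (as you see them from the robot) in which they stand on the rail now. Every roller must end upright on its pin, right down on its seat.

Things in the scene. Friction and masses are not known exactly. Their poses are not given: they have to be found in the camera images.
- rubber_roller: Feed roller with a black rubber sleeve and thin steel end collars: 46 mm tall, 34 mm in diameter (the end collars, 3 mm high, 29 mm). Upright tube, bore 21 mm in diameter right through; origin on its axis at its underside, z up. It stands over a spindle pin (8 mm in diameter), underside 33 mm above the bench.
- flanged_roller: Aluminium guide roller, spool-shaped: 40 mm tall, a 4 mm thick flange of 36 mm diameter at top and bottom, 28 mm in diameter between them. Upright tube, bore 21 mm in diameter right through; origin on its axis at its underside, z up. It stands over a spindle pin (8 mm in diameter), underside 33 mm above the bench.
- grooved_roller: Plain steel roller with fine dark turned rings, the tallest and slimmest: 53 mm tall, 31 mm in diameter. Upright tube, bore 21 mm in diameter right through; origin on its axis at its underside, z up. It stands over a spindle pin (8 mm in diameter), underside 33 mm above the bench.
- stepped_roller: White plastic roller, the lowest: 36 mm tall, upper 22 mm of it 36 mm in diameter, lower 14 mm of it 28 mm in diameter. Upright tube, bore 21 mm in diameter right through; origin on its axis at its underside, z up. It stands over a spindle pin (8 mm in diameter), underside 33 mm above the bench.
- spindle_a: One of four identical black spindle shoes on the storage rail, one under each roller at the start (58 mm across the rail, 36 mm along it, 5 mm thick, with a round 27 mm seat 2 mm higher); origin: underside of the shoe on the pin's axis, 26 mm above the bench, z up. Pin 8 mm thick, round nosed, its top 51 mm above this origin. Fixed; stays on the rail.
- spindle_b: One of four identical black spindle shoes on the storage rail, one under each roller at the start (58 mm across the rail, 36 mm along it, 5 mm thick, with a round 27 mm seat 2 mm higher); origin: underside of the shoe on the pin's axis, 26 mm above the bench, z up. Pin 8 mm thick, round nosed, its top 51 mm above this origin. Fixed; stays on the rail.
- spindle_c: One of four identical black spindle shoes on the storage rail, one under each roller at the start (58 mm across the rail, 36 mm along it, 5 mm thick, with a round 27 mm seat 2 mm higher); origin: underside of the shoe on the pin's axis, 26 mm above the bench, z up. Pin 8 mm thick, round nosed, its top 51 mm above this origin. Fixed; stays on the rail.
- spindle_d: One of four identical black spindle shoes on the storage rail, one under each roller at the start (58 mm across the rail, 36 mm along it, 5 mm thick, with a round 27 mm seat 2 mm higher); origin: underside of the shoe on the pin's axis, 26 mm above the bench, z up. Pin 8 mm thick, round nosed, its top 51 mm above this origin. Fixed; stays on the rail.
- storage_rail: Slotted aluminium rail, 270 mm long (its y), 40 mm wide (66 over the feet), top 26 mm above the bench; origin: centre of its underside, z up, +y to the robot's left. Shoes at y = +99, +33, -33, -99 mm (30 mm free between rollers). Fixed; place and angle vary, left or right of the rack. The wall shelf's edge (z 0.18 to 0.25 m) runs about parallel behind both rows, 80 mm or more from their axes.
- changeover_rack: Grey plate, 268 mm long (its y), 72 mm wide, top 27 mm above the bench, blank cards along its front; origin: centre of its underside, z up, +y to the robot's left. Four pins (8 mm thick, round nosed) at x = 0, y = +99, +33, -33, -99 mm, each on a round 27 mm seat whose top is 33 mm above the bench; pin tops at 77 mm. Empty at first. Fixed; place and angle vary.
There are look-alikes about, which are no part of the job. What is shaped like the flanged_roller but orange is not meant.

How it is judged:
At the end, for the whole second after the job is handed in: Each roller stands on the changeover rack's pin of the same rank from the left as its place on the storage rail: axis within 10 mm of the pin's along and across the rack, underside within 4 mm of seat height (33 mm above the bench), upright within 0.1 rad, at rest (under 0.02 m/s) (((y of spindle_a in the frame of storage_rail between 0.079 and 0.119 m and y of rubber_roller in the frame of changeover_rack between 0.089 and 0.109 m) or (y of spindle_a in the frame of storage_rail between 0.013 and 0.053 m and y of rubber_roller in the frame of changeover_rack between 0.023 and 0.043 m) or (y of spindle_a in the frame of storage_rail between -0.053 and -0.013 m and y of rubber_roller in the frame of changeover_rack between -0.043 and -0.023 m) or (y of spindle_a in the frame of storage_rail between -0.119 and -0.079 m and y of rubber_roller in the frame of changeover_rack between -0.109 and -0.089 m)) and x of rubber_roller in the frame of changeover_rack between -0.01 and 0.01 m and z of rubber_roller in the frame of changeover_rack between 0.029 and 0.037 m and angle between each of rubber_roller, flanged_roller, grooved_roller, stepped_roller's own z axis and vertical below 0.1 rad and linear speed of each of rubber_roller, flanged_roller, grooved_roller, stepped_roller below 0.02 m/s and ((y of spindle_b in the frame of storage_rail between 0.079 and 0.119 m and y of flanged_roller in the frame of changeover_rack between 0.089 and 0.109 m) or (y of spindle_b in the frame of storage_rail between 0.013 and 0.053 m and y of flanged_roller in the frame of changeover_rack between 0.023 and 0.043 m) or (y of spindle_b in the frame of storage_rail between -0.053 and -0.013 m and y of flanged_roller in the frame of changeover_rack between -0.043 and -0.023 m) or (y of spindle_b in the frame of storage_rail between -0.119 and -0.079 m and y of flanged_roller in the frame of changeover_rack between -0.109 and -0.089 m)) and x of flanged_roller in the frame of changeover_rack between -0.01 and 0.01 m and z of flanged_roller in the frame of changeover_rack between 0.029 and 0.037 m and ((y of spindle_c in the frame of storage_rail between 0.079 and 0.119 m and y of grooved_roller in the frame of changeover_rack between 0.089 and 0.109 m) or (y of spindle_c in the frame of storage_rail between 0.013 and 0.053 m and y of grooved_roller in the frame of changeover_rack between 0.023 and 0.043 m) or (y of spindle_c in the frame of storage_rail between -0.053 and -0.013 m and y of grooved_roller in the frame of changeover_rack between -0.043 and -0.023 m) or (y of spindle_c in the frame of storage_rail between -0.119 and -0.079 m and y of grooved_roller in the frame of changeover_rack between -0.109 and -0.089 m)) and x of grooved_roller in the frame of changeover_rack between -0.01 and 0.01 m and z of grooved_roller in the frame of changeover_rack between 0.029 and 0.037 m and ((y of spindle_d in the frame of storage_rail between 0.079 and 0.119 m and y of stepped_roller in the frame of changeover_rack between 0.089 and 0.109 m) or (y of spindle_d in the frame of storage_rail between 0.013 and 0.053 m and y of stepped_roller in the frame of changeover_rack between 0.023 and 0.043 m) or (y of spindle_d in the frame of storage_rail between -0.053 and -0.013 m and y of stepped_roller in the frame of changeover_rack between -0.043 and -0.023 m) or (y of spindle_d in the frame of storage_rail between -0.119 and -0.079 m and y of stepped_roller in the frame of changeover_rack between -0.109 and -0.089 m)) and x of stepped_roller in the frame of changeover_rack between -0.01 and 0.01 m and z of stepped_roller in the frame of changeover_rack between 0.029 and 0.037 m); the robot touches nothing.
It also fails if it takes over 96 s, if anything falls off the work surface, if the arm or the gripper's body presses on something with over 40 N, if the wrist force passes 120 N, or if a joint passes its speed limit or range.

ROBOT

A 6-joint arm with a two-finger parallel gripper is mounted at the origin on the work surface; the furniture and walls round the work are solid. World frame = base frame: x ahead of the robot, y to its left, z up, the work surface at z = 0. Lengths are in m, angles in rad, forces in N, time in s.
With the tool pointing down it reaches from about 0.375 to 0.975 m from the base axis. Payload 3.8 kg.
Tool frame: the origin (TCP) lies midway between the tips of the shut fingers; the grasp point (between the pads) lies 19 mm behind it (tcp_to_grasp is the distance from the TCP to the grasp point, in m); z points along the fingers, y is the line along which they close (so a half turn about z gives the same grasp; the last joint's range is limited). The gripper opens to 88 mm and grips with 3 to 60 N. Pads are 18 mm wide; open, the fingers measure 123 mm over their backs; the gripper's body (75 mm by 187 mm) begins 45 mm behind the grasp point.
Start: joints at [1.279, 0.264, 1.604, -0, 1.274, -0.037], TCP at [0.17, 0.653, 0.239] pointing down, gripper open.
Joint ranges: [-2.63, 2.63], [-0.94, 2.18], [0.31, 2.57], [-1.31, 4.45], [0, 2.66], [-2.55, 2.55]. Speed limits (rad/s): [2.57, 2.57, 3.14, 3.14, 3.14, 3.14].

INTERFACE

Orientations are given as a unit quaternion [x, y, z, w].
In Python, from cell import * gives the robot as it stands.
- The arm moves only by the tool send_rows, never from a script. Its argument "commands" is a list of rows, each a list of 7 numbers: the closure, from -1 (fully open) to 1 (shut), so that 0 is half open, then the shift along the tool's x, y, z scaled (see below), then the turn, a rotation vector about the tool's x, y, z scaled (see below). A call has 1 to 20 rows; each row shifts and turns the commanded pose from where the row before left it, along the tool's axes as they then stand; what a row does not reach is not made up. The controller multiplies each number of a shift by 30 mm and each number of a turn by 4 degrees. A row lasts 1/12 s, in which the tool goes at most 41.7 mm and 7.16 degrees, less where a joint would pass 70% of its speed; a pose out of reach is approached as far as the arm can. A call with a number of a shift or a turn outside -1 to 1 is refused whole. A call with a gripper value outside its range is refused whole. The fingers move at their own pace and stop on an object; "grip_force" is the grip in N (left out, the last holds). Time passes only in rows, so rows that do not move let the fingers close. It gives the time, the measured TCP pose, the force, the opening and the grip force at its end, in the units of the state.
- observe(): the state, without advancing time (a new reading comes with each control period).
- capture(name): name is "scene" or "side" or "wrist"; returns a dict with "pixels" (400x640x3 uint8, red, green, blue), "vfov" (degrees; the focal length in pixels is half the picture's height over the tangent of half this angle, whatever the lens; pixels are square), "cx", "cy" (the principal point, pixels), "extrinsics" (4x4, takes a point from world to camera coordinates). Camera axes: x right, y up, looking along -z (the intrinsics and any distortion apply to the point x, -y, -z); pixel columns grow to the right and rows downward; lengths in m; the calibration is good to about 2 mm. A picture is of the moment at which its call begins. There is no depth.
- sign_off(): hands the job in; it is judged then, once.
The state is a dict: "t": time; "qpos": joint angles; "joint_vel": joint speeds; "joint_torque": joint torques, N m; "eef_pos": TCP position; "eef_rot": TCP orientation; "force": force on the tool from outside, world axes, zero at the start; "wrist_torque": the same for the moment, N m; "width": opening from 0.0 (shut) to 1.0 (fully open); "grip_force": force on a finger pad.
Only numpy, scipy, OpenCV 4.12 (cv2) and the standard library are available. Lean on these libraries where they do the work, as an engineer would, in place of code of your own. Each camera call takes 0.05 s, during which the arm holds its last target. There are 200 camera calls.

## Working session

There is one attempt and no reset: what is moved stays moved. The work goes in short steps, Python scripts to look and compute and a tool call to move; the robot and the scene stay as the last step left them, time stands still between calls to the robot, and variables do not carry over. Pictures are saved under pics/ and viewed, at most 14 in all, crops included, and the job is handed in when it is done.

Besides the shell and the picture viewer there is one more tool, called after "Request:" as name([rows], argument=value, ...), one row to a line, values as JSON. send_rows: Moves the arm, as the interface text tells. Its arguments: {"type":"object","properties":{"commands":{"type":"array","items":{"type":"array","items":{"type":"number"}}},"grip_force":{"type":"number"}},"required":["commands"]}

```bash
mkdir -p pics
python3 - <<'E'
from cell import *
import cv2
s=observe();print({k:s[k] for k in('t','eef_pos','eef_rot','width','force')})
for n in('scene','side','wrist'):
    c=capture(n);cv2.imwrite(f'pics/{n}0.png',c['pixels'][:,:,::-1]);print(n,c['vfov'],c['cx'],c['cy'],c['extrinsics'],[k for k in c])
E
```

```text
{'t': 0.0, 'eef_pos': array([0.16997766, 0.6525136 , 0.2373969 ]), 'eef_rot': array([ 1.27068815e-01,  9.91893279e-01, -1.10255304e-03, -1.56937037e-04]), 'width': 0.9966460172629296, 'force': array([-0.17699667, -0.40036594,  0.39565529])}
scene 54.12467880794284 317.80874164023305 197.56806624797463 [[ 0.78976435 -0.61312629 -0.01866619 -0.36765627]
 [ 0.46082022  0.57294544  0.67777448 -0.28501756]
 [-0.40486664 -0.54388388  0.73503288 -0.90649325]
 [ 0.          0.          0.          1.        ]] ['pixels', 'vfov', 'cx', 'cy', 'extrinsics']
side 45.095089755627704 319.1979126252504 193.10000595759143 [[ 0.79240349  0.60994685 -0.00784589 -0.42382207]
 [-0.5290428   0.69358738  0.48892766  0.18895592]
 [ 0.3036617  -0.38327717  0.87228905 -1.19798084]
 [ 0.          0.          0.          1.        ]] ['pixels', 'vfov', 'cx', 'cy', 'extrinsics']
wrist 67.51545754723455 316.0707873529178 203.16965926238325 [[ 0.25203603  0.96771514 -0.00229091 -0.67390973]
 [-0.92268192  0.23959225 -0.30208215  0.04161462]
 [-0.29178059  0.07824937  0.95327914 -0.39031264]
 [ 0.          0.          0.          1.        ]] ['pixels', 'vfov', 'cx', 'cy', 'extrinsics']
```

View pics/scene0.png

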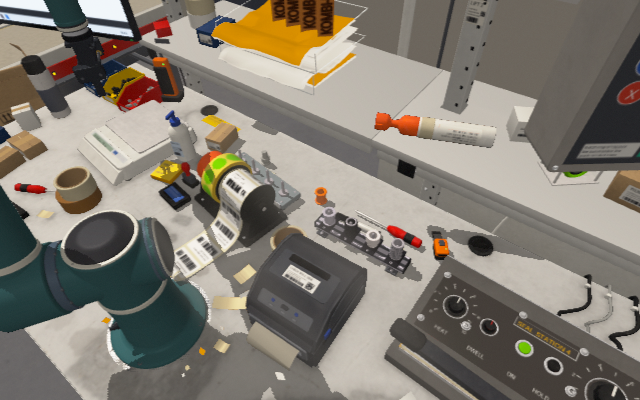

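View pics/side0.png

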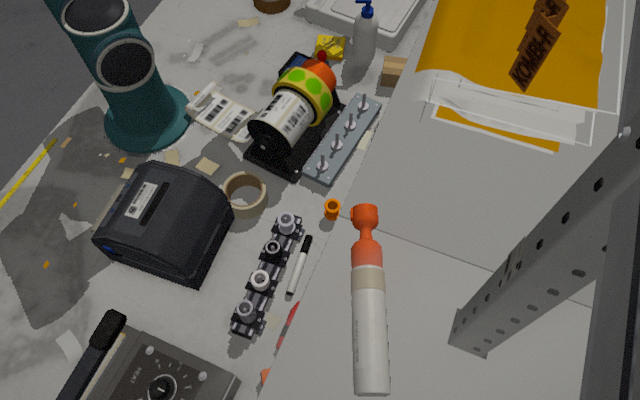

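```bash
cat > h.py <<'E'
from cell import *
import cv2, numpy as np
def cam(n):
    c=capture(n); c['f']=200/np.tan(np.radians(c['vfov'])/2); return c
def ray(c,uv,z):
    E=np.array(c['extrinsics']);R=E[:3,:3];o=-R.T@E[:3,3]
    d=R.T@np.array([(uv[0]-c['cx'])/c['f'],-(uv[1]-c['cy'])/c['f'],-1.]); return o+d*(z-o[2])/d[2]
def proj(c,p):
    E=np.array(c['extrinsics']);q=E[:3,:3]@np.asarray(p)+E[:3,3]
    return np.array([c['cx']+c['f']*q[0]/-q[2],c['cy']-c['f']*q[1]/-q[2]])
def crop(c,x,y,w,h,s,name):
    cv2.imwrite(name,cv2.resize(np.ascontiguousarray(c['pixels'][y:y+h,x:x+w,::-1]),None,fx=s,fy=s,interpolation=cv2.INTER_CUBIC))
E
python3 - <<'E'
from h import *
c=cam('side');d=cam('scene')
crop(c,220,80,170,265,2.25,'pics/s1.png')
a=cv2.imread('pics/s1.png')
crop(d,190,140,230,140,3.4,'pics/s2.png')
E
```

```text
(no output)
```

View pics/s1.png

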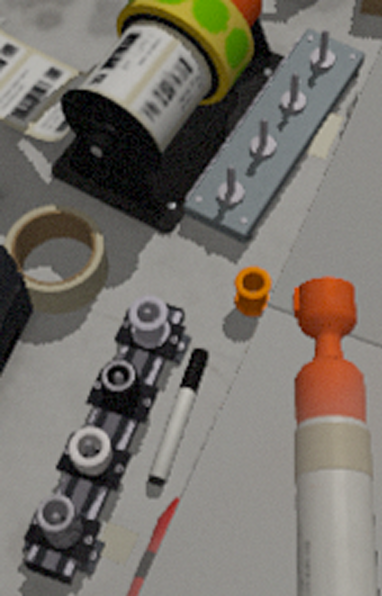

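View pics/s2.png

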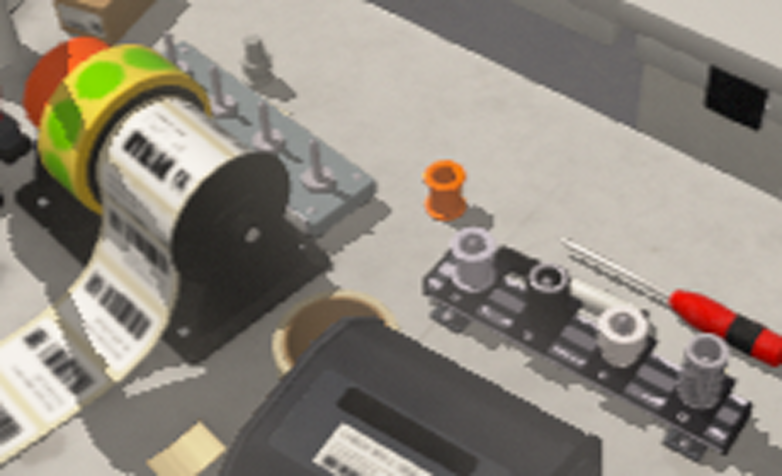

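```bash
cat > m1.py <<'E'
from h import *
from scipy.optimize import least_squares
S=cam('side');C=cam('scene')
s=lambda u,v:(220+u/2.25-.3,80+v/2.25-.3)
c=lambda u,v:(190+u/3.4-.3,140+v/3.4-.3)
def tri(a,b):
    f=lambda p:np.r_[proj(S,p)-a,proj(C,p)-b]
    r=least_squares(f,[.5,.2,.05]);return r.x.round(4),r.fun.round(1)
for n,z,a,b in [('fl',.073,(151,315),(475,243)),('ru',.079,(118,376),(549,276)),('st',.069,(90,447),(624,321)),('gr',.086,(56,514),(706,348)),
 ('p1',.077,(322,35),(168,38)),('p2',.077,(296,77),(215,68)),('p3',.077,(266,120),(263,104)),('p4',.077,(231,170),(315,143)),('orange',.05,(254,278),(446,174))]:
    print(n,z,ray(S,s(*a),z).round(4)[:2],ray(C,c(*b),z).round(4)[:2],*tri(s(*a),c(*b)))
for n,z,a in [('rackNE',.027,(305,30)),('SE',.027,(362,50)),('S',.027,(245,240)),('SW',.027,(187,208)),('shelfedge',.25,(215,545))]: print(n,ray(S,s(*a),z).round(3))
for n,a,b in [('spoolfarhub',(170,205),(325,265)),('disc',(97,148),(253,236))]: print(n,*tri(s(*a),c(*b)))
w=cam('wrist');E=w['extrinsics'];print('wristcam',-E[:3,:3].T@E[:3,3])
E
python3 m1.py
```

```text
fl 0.073 [ 0.4801 -0.0353] [ 0.4781 -0.0357] [ 0.4792 -0.0345  0.0709] [ 0.  -0.1  0.1  0. ]
ru 0.079 [ 0.4969 -0.1002] [ 0.4975 -0.0996] [ 0.4971 -0.1003  0.0797] [ 0.  -0.1  0.1  0. ]
st 0.069 [ 0.5166 -0.1615] [ 0.5181 -0.1603] [ 0.5171 -0.1616  0.0708] [ 0.  -0.1  0.1  0.1]
gr 0.086 [ 0.5374 -0.2241] [ 0.5367 -0.2223] [ 0.5371 -0.2234  0.0858] [ 0.1 -0.4  0.4  0.3]
p1 0.077 [0.417  0.3215] [0.4137 0.3219] [0.4152 0.3245 0.0737] [ 0.  -0.2  0.2  0.2]
p2 0.077 [0.4277 0.2603] [0.4255 0.2607] [0.4265 0.2622 0.0748] [ 0.  -0.1  0.1  0.1]
p3 0.077 [0.4354 0.1986] [0.4333 0.1955] [0.4347 0.1996 0.0743] [-0.1  0.3 -0.3 -0.3]
p4 0.077 [0.4439 0.1304] [0.4413 0.1288] [0.4428 0.1318 0.074 ] [-0.   0.1 -0.1 -0.1]
orange 0.05 [0.5241 0.0611] [0.5194 0.0537] [0.5229 0.0621 0.0437] [-0.2  0.8 -0.8 -0.7]
rackNE [0.376 0.353 0.027]
SE [0.442 0.368 0.027]
S [0.485 0.1   0.027]
SW [0.416 0.094 0.027]
shelfedge [ 0.682 -0.197  0.25 ]
spoolfarhub [0.3989 0.083  0.0109] [-1.1  4.4 -4.2 -3.7]
disc [0.3375 0.0591 0.0999] [-0.2  0.8 -0.7 -0.6]
wristcam [0.0944348  0.67297346 0.38396255]
```

View pics/wrist0.png

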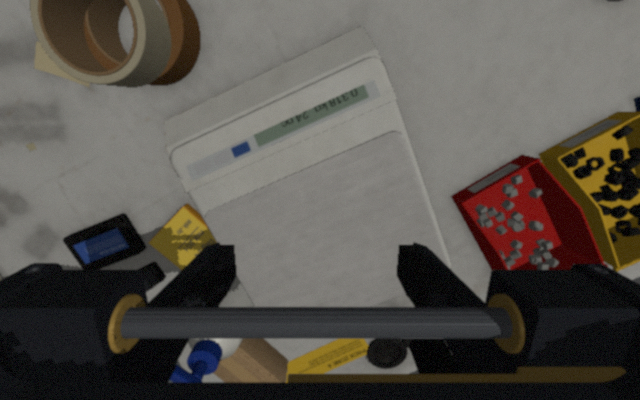

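Request:
send_rows([
  [-1, 0, 0, -0.5, 0, 0, -0.95],
  [-1, 0, 0, -0.5, 0, 0, -0.95],
  [-1, 0, 0, -0.5, 0, 0, -0.95],
  [-1, 0, 0, -0.5, 0, 0, -0.95],
  [-1, 0, 0, -0.5, 0, 0, -0.95],
  [-1, 0, 0, -0.5, 0, 0, -0.95],
  [-1, -0.47, -1, 0, 0, 0, 0],
  [-1, -0.47, -1, 0, 0, 0, 0],
  [-1, -0.47, -1, 0, 0, 0, 0],
  [-1, -0.47, -1, 0, 0, 0, 0],
  [-1, -0.47, -1, 0, 0, 0, 0],
  [-1, -0.47, -1, 0, 0, 0, 0],
  [-1, -0.47, -1, 0, 0, 0, 0],
  [-1, -0.47, -1, 0, 0, 0, 0],
  [-1, -0.47, -1, 0, 0, 0, 0],
  [-1, -0.47, -1, 0, 0, 0, 0],
  [-1, -0.47, -1, 0, 0, 0, 0],
  [-1, -0.47, -1, 0, 0, 0, 0],
  [-1, -0.47, -1, 0, 0, 0, 0],
  [-1, -0.47, -1, 0, 0, 0, 0],
])

```text
t: 2.07
eef_pos: [0.426, 0.2642, 0.3291]
eef_rot: [-0.072, 0.997, 0.0, 0.0]
force: [0.4, 0.4, 0.5]
width: 0.999
grip_force: 0.0
```

```bash
cat >> h.py <<'E'
from scipy.spatial.transform import Rotation as Rn
def togo(p=None,yaw=None):
    "remaining shift/turn in row units; yaw = world angle (deg) of tool y"
    s=observe();R=Rn.from_quat(s['eef_rot']).as_matrix();y=np.degrees(np.arctan2(R[1,1],R[0,1]))
    print('t %.2f'%s['t'],'tcp',s['eef_pos'].round(4),'yaw %.2f'%y,'tilt',R[:2,2].round(4),'w %.3f'%s['width'],'F',s['force'].round(1),'g %.1f'%s['grip_force'])
    if p is not None:
        a=np.radians(y if yaw is None else yaw); T=np.array([[np.sin(a)*-1,np.cos(a),0],[np.cos(a),np.sin(a),0],[0,0,-1.]])
        print('units at target yaw',(T@(np.array(p)-s['eef_pos'])/.03).round(2),'turn',None if yaw is None else round((y-yaw)/4,2))
E
python3 - <<'E'
from h import *
togo([.479,-.035,.2],107.1)
w=cam('wrist');np.savez('w1.npz',**w)
cv2.imwrite('pics/w1.png',w['pixels'][:,:,::-1])
E
```

```text
t 2.07 tcp [0.426  0.2642 0.3291] yaw 98.21 tilt [0.0007 0.0004] w 0.999 F [0.4 0.4 0.5] g 0.0
units at target yaw [  1.24 -10.05   4.3 ] turn -2.22
```

View pics/w1.png

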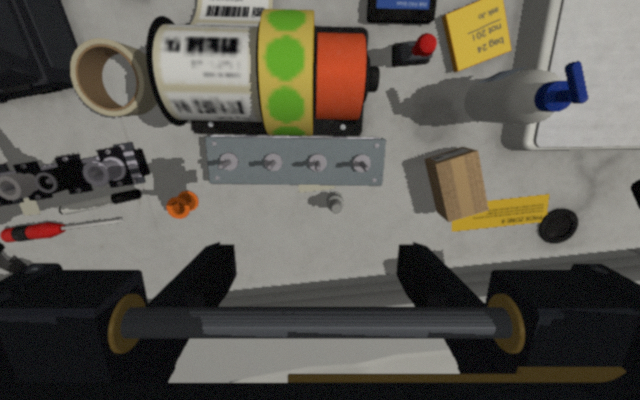

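Run:
```python
from h import *
w=dict(np.load('w1.npz'))
for n,uv,z in [('p4',(228,158),.077),('p3',(273,159),.077),('p2',(317,159),.077),('p1',(364,159),.077),('s4',(227,163),.033),('s1',(361,165),.033),
 ('FL',(206,137),.027),('BL',(207,184),.027),('FR',(386,136),.027),('BR',(383,187),.027),('yel',(287,135),.1),('yel',(287,135),.06),('yel',(287,135),.08),('yelL',(262,135),.08),('yelR',(313,135),.08),('yeltop',(287,10),.1),('white',(200,122),.08),('blackdisc',(160,122),.08),('orangeR',(340,118),.08),('hub',(372,78),.1),('shelf',(420,250),.25),('shelfL',(250,290),.25)]:
    print(n,z,ray(w,uv,z).round(4)[:2])
E=w['extrinsics'];print(-E[:3,:3].T@E[:3,3])
```

```text
p4 0.077 [0.4278 0.1461]
p3 0.077 [0.4206 0.2055]
p2 0.077 [0.4123 0.2635]
p1 0.077 [0.4033 0.3254]
s4 0.033 [0.4443 0.1332]
s1 0.033 [0.4188 0.3307]
FL 0.027 [0.4115 0.099 ]
BL 0.027 [0.4826 0.1029]
FR 0.027 [0.3724 0.36  ]
BR 0.027 [0.4486 0.3718]
yel 0.1 [0.3847 0.2223]
yel 0.06 [0.3885 0.219 ]
yel 0.08 [0.3866 0.2206]
yelL 0.08 [0.3912 0.1887]
yelR 0.08 [0.3818 0.2538]
yeltop 0.1 [0.2522 0.2071]
white 0.08 [0.3863 0.1091]
blackdisc 0.08 [0.3936 0.0587]
orangeR 0.08 [0.356  0.2848]
hub 0.1 [0.3063 0.3125]
shelf 0.25 [0.4471 0.3543]
shelfL 0.25 [0.5055 0.2178]
[0.34850346 0.25306528 0.4745621 ]
```

Request:
send_rows([
  [-1, 0, 0, 0, 0, 0, -0.74],
  [-1, 0, 0, 0, 0, 0, -0.74],
  [-1, 0, 0, 0, 0, 0, -0.74],
  [-1, 0.1, -1, 0.05, 0, 0, 0],
  [-1, 0.1, -1, 0.05, 0, 0, 0],
  [-1, 0.1, -1, 0.05, 0, 0, 0],
  [-1, 0.1, -1, 0.05, 0, 0, 0],
  [-1, 0.1, -1, 0.05, 0, 0, 0],
  [-1, 0.1, -1, 0.05, 0, 0, 0],
  [-1, 0.1, -1, 0.05, 0, 0, 0],
  [-1, 0.1, -1, 0.05, 0, 0, 0],
  [-1, 0.1, -1, 0.05, 0, 0, 0],
  [-1, 0.1, -1, 0.05, 0, 0, 0],
  [-1, 0.1, -1, 0.05, 0, 0, 0],
  [-1, 0.1, -1, 0.05, 0, 0, 0],
])

```text
t: 3.37
eef_pos: [0.4968, -0.0904, 0.3109]
eef_rot: [-0.148, 0.989, -0.0, 0.0]
force: [0.2, 0.6, 0.6]
width: 1.003
grip_force: 0.0
```

Run:
```python
from h import *
togo([.479,-.035,.2],107.1)
w=cam('wrist');np.savez('w2.npz',**w)
cv2.imwrite('pics/w2.png',w['pixels'][:,:,::-1])
```

```text
t 3.37 tcp [ 0.4968 -0.0904  0.3109] yaw 107.07 tilt [ 0.0007 -0.0001] w 1.003 F [0.2 0.6 0.6] g 0.0
units at target yaw [0.03 1.94 3.7 ] turn -0.01
```

View pics/w2.png

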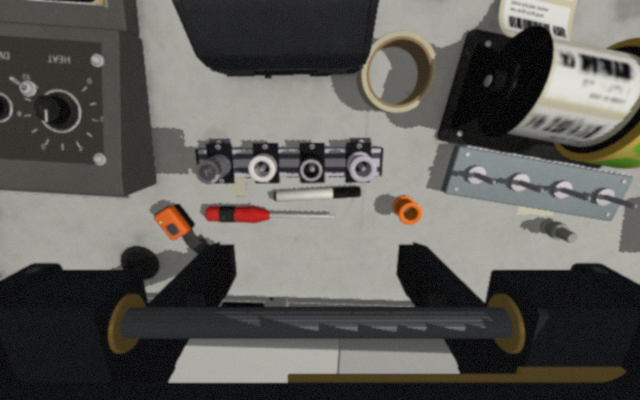

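Run:
```python
from h import *
w=dict(np.load('w2.npz'))
for n,uv,z in [('fl',(363.5,164),.073),('ru',(312,168),.079),('st',(263,165),.069),('gr',(211,168),.086),('s4',(478,175),.033),('s3',(519,183),.033),('s2',(562,190),.033),('s1',(605,198),.033),('panel',(152,165),.0),('panel',(152,165),.1)]:
    print(n,z,ray(w,uv,z).round(4)[:2])
im=w['pixels'][:,:,::-1]
a=cv2.resize(im[130:200,190:390],None,fx=4,fy=4,interpolation=cv2.INTER_CUBIC)
b=cv2.resize(im[140:220,440:640],None,fx=4,fy=4,interpolation=cv2.INTER_CUBIC)
cv2.imwrite('pics/w2c.png',np.vstack([a,b])[:600])
```

```text
fl 0.073 [ 0.4697 -0.0348]
ru 0.079 [ 0.4931 -0.0971]
st 0.069 [ 0.51  -0.159]
gr 0.086 [ 0.529  -0.2183]
s4 0.033 [0.4413 0.1365]
s3 0.033 [0.4346 0.1988]
s2 0.033 [0.4255 0.264 ]
s1 0.033 [0.4177 0.3312]
panel 0.0 [ 0.5759 -0.3304]
panel 0.1 [ 0.5421 -0.2828]
```

View pics/w2c.png

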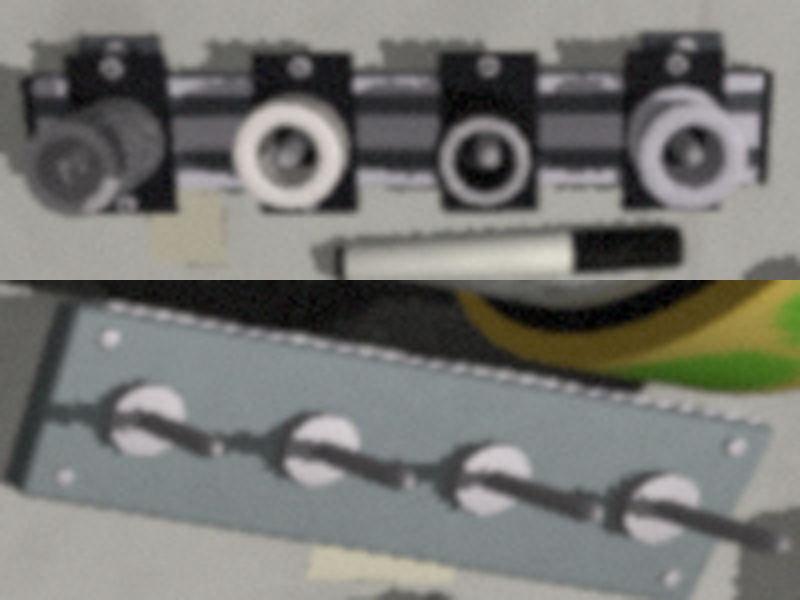

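Run:
```python
from h import *
w=dict(np.load('w2.npz'))
for n,uv,z in [('fl',(363,167),.073),('ru',(311.7,170),.079),('st',(262.8,168),.069),('gr',(208,172),.086),('p4',(494.5,182),.077),('p3',(542,190),.077),('p2',(588.7,198),.077),('p1',(635.7,206),.077)]:
    print(n,z,ray(w,uv,z).round(4)[:2])
```

```text
fl 0.073 [ 0.4736 -0.0341]
ru 0.079 [ 0.4957 -0.0967]
st 0.069 [ 0.5139 -0.1582]
gr 0.086 [ 0.5351 -0.2209]
p4 0.077 [0.4414 0.1353]
p3 0.077 [0.4328 0.1998]
p2 0.077 [0.4244 0.2644]
p1 0.077 [0.4158 0.3305]
```

Request:
send_rows([
  [-0.1, 0.04, 0.98, 0, 0, 0, 0],
  [-0.1, 0.04, 0.99, 0, 0, 0, 0],
  [-0.1, 0, 0, 1, 0, 0, 0],
  [-0.1, 0, 0, 1, 0, 0, 0],
  [-0.1, 0, 0, 1, 0, 0, 0],
  [-0.1, 0, 0, 1, 0, 0, 0],
  [-0.1, 0, 0, 1, 0, 0, 0],
  [-0.1, 0, 0, 1, 0, 0, 0],
  [-0.1, 0, 0, 1, 0, 0, 0],
  [-0.1, 0, 0, 0, 0, 0, 0],
], grip_force=25)

```text
t: 4.25
eef_pos: [0.472, -0.0323, 0.095]
eef_rot: [-0.149, 0.989, 0.002, -0.005]
force: [-1.9, -0.4, -0.0]
width: 0.556
grip_force: 0.0
```

Run:
```python
from h import *
togo([.477,-.0345,.036],107.3)
w=cam('side');C=cam('scene')
a=cv2.resize(w['pixels'][140:340,210:340,::-1],None,fx=2.8,fy=2.8,interpolation=cv2.INTER_CUBIC)
b=cv2.resize(C['pixels'][160:300,310:450,::-1],None,fx=3,fy=3,interpolation=cv2.INTER_CUBIC)
o=np.zeros((560,a.shape[1]+b.shape[1],3),np.uint8);o[:a.shape[0],:a.shape[1]]=a;o[:b.shape[0],a.shape[1]:]=b;cv2.imwrite('pics/g1.png',o)
```

```text
t 4.25 tcp [ 0.472  -0.0323  0.095 ] yaw 107.08 tilt [-0.011   0.0014] w 0.556 F [-1.9 -0.4 -0. ] g 0.0
units at target yaw [-0.14 -0.12  1.97] turn -0.05
```

View pics/g1.png

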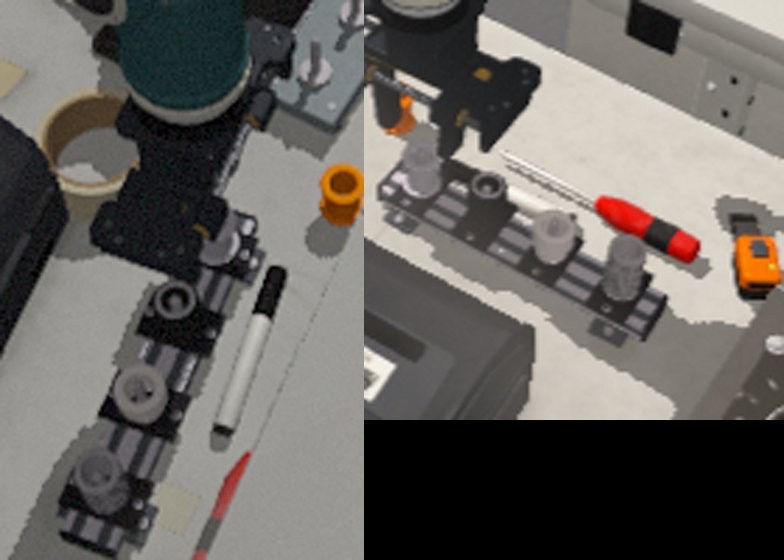

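Request:
send_rows([
  [-0.1, 0, 0, 0, 0, 0, 0],
  [-0.1, 0, 0, 0, 0, 0, 0],
])

```text
t: 4.52
eef_pos: [0.4792, -0.0334, 0.1032]
eef_rot: [-0.149, 0.989, -0.001, 0.002]
force: [0.1, 0.1, 0.0]
width: 0.55
grip_force: 0.0
```

```bash
python3 -c "
from h import *
togo([.477,-.0345,.036],107.3)"
```

```text
t 4.52 tcp [ 0.4792 -0.0334  0.1032] yaw 107.09 tilt [ 0.0044 -0.0005] w 0.550 F [0.1 0.1 0. ] g 0.0
units at target yaw [ 0.08 -0.01  2.24] turn -0.05
```

Request:
send_rows([
  [-0.1, 0, 0, 0.43, 0, 0, 0],
  [-0.1, 0, 0, 0.43, 0, 0, 0],
  [-0.1, 0, 0, 0.43, 0, 0, 0],
  [-0.1, 0, 0, 0.43, 0, 0, 0],
  [-0.1, 0, 0, 0.43, 0, 0, 0],
  [-0.1, 0, 0, 0, 0, 0, 0],
  [1, 0, 0, 0, 0, 0, 0],
  [1, 0, 0, 0, 0, 0, 0],
  [1, 0, 0, 0, 0, 0, 0],
  [1, 0, 0, 0, 0, 0, 0],
  [1, 0, 0, 0, 0, 0, 0],
  [1, 0, 0, 0, 0, 0, 0],
], grip_force=25)

```text
t: 5.52
eef_pos: [0.4786, -0.0332, 0.038]
eef_rot: [-0.148, 0.989, -0.0, 0.001]
force: [-1.2, 1.6, 6.7]
width: 0.36
grip_force: 26.8
```

```bash
python3 -c "
from h import *
togo([.4169,.3291,.15],97.6)"
```

```text
t 5.52 tcp [ 0.4786 -0.0332  0.038 ] yaw 107.07 tilt [0.003 0.   ] w 0.360 F [-1.2  1.6  6.7] g 26.8
units at target yaw [ 0.44 12.24 -3.73] turn 2.37
```

Request:
send_rows([
  [1, 0, 0, 0, 0, 0, 0],
  [1, 0, 0, 0, 0, 0, 0],
  [1, 0, 0, 0, 0, 0, 0],
  [1, 0, 0, 0, 0, 0, 0],
])

```text
t: 5.85
eef_pos: [0.4786, -0.0332, 0.038]
eef_rot: [-0.148, 0.989, -0.0, 0.001]
force: [-0.7, 1.0, 6.5]
width: 0.361
grip_force: 26.8
```

Run:
```python
from h import *
togo([.4169,.3291,.15],97.6);print(observe()['wrist_torque'])
C=cam('scene');S=cam('side')
b=cv2.resize(C['pixels'][150:240,300:400,::-1],None,fx=4,fy=4,interpolation=cv2.INTER_CUBIC)
a=cv2.resize(S['pixels'][180:270,240:340,::-1],None,fx=4,fy=4,interpolation=cv2.INTER_CUBIC)
cv2.imwrite('pics/g2.png',np.hstack([b,a]))
```

```text
t 5.85 tcp [ 0.4786 -0.0332  0.038 ] yaw 107.07 tilt [0.003  0.0001] w 0.361 F [-0.7  1.   6.5] g 26.8
units at target yaw [ 0.44 12.24 -3.73] turn 2.37
[ 0.32888345  0.22012932 -0.05996703]
```

View pics/g2.png

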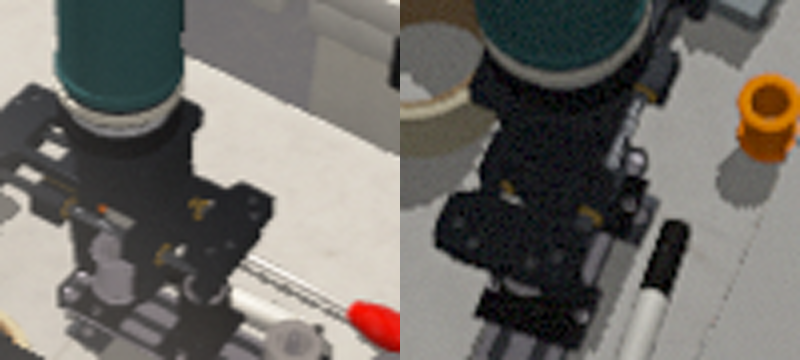

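Request:
send_rows([
  [1, 0, 0, -0.3, 0, 0, 0],
  [1, 0, 0, -0.3, 0, 0, 0],
  [1, 0, 0, -0.5, 0, 0, 0],
  [1, 0, 0, -0.5, 0, 0, 0],
  [1, 0, 0, -0.5, 0, 0, 0],
  [1, 0, 0, -0.5, 0, 0, 0],
  [1, 0, 0, -0.5, 0, 0, 0],
  [1, 0, 0, -0.5, 0, 0, 0],
  [1, 0, 0, -0.5, 0, 0, 0],
  [1, 0, 0, -0.5, 0, 0, 0],
  [1, 0, 0, 0, 0, 0, 0],
  [1, 0, 0, 0, 0, 0, 0],
])

```text
t: 6.95
eef_pos: [0.4779, -0.0334, 0.1756]
eef_rot: [-0.149, 0.989, -0.001, 0.002]
force: [0.9, -0.7, -1.5]
width: 0.363
grip_force: 25.5
```

Run:
```python
from h import *
togo([.4169,.3291,.15],97.6);print(observe()['wrist_torque'])
C=cam('scene');S=cam('side')
b=cv2.resize(C['pixels'][110:210,300:400,::-1],None,fx=4,fy=4,interpolation=cv2.INTER_CUBIC)
a=cv2.resize(S['pixels'][160:260,240:340,::-1],None,fx=4,fy=4,interpolation=cv2.INTER_CUBIC)
cv2.imwrite('pics/g3.png',np.clip(np.hstack([b,a])*1.4,0,255).astype(np.uint8))
```

```text
t 6.95 tcp [ 0.4779 -0.0334  0.1756] yaw 107.08 tilt [ 0.0031 -0.0005] w 0.363 F [ 0.9 -0.7 -1.5] g 25.5
units at target yaw [ 0.42 12.25  0.85] turn 2.37
[ 0.02666178 -0.01929242 -0.0305753 ]
```

View pics/g3.png

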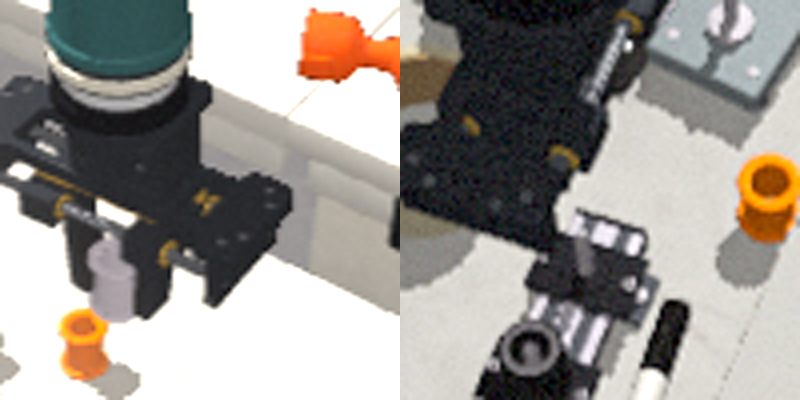

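Request:
send_rows([
  [1, 0, 0, 0, 0, 0, 0.79],
  [1, 0, 0, 0, 0, 0, 0.79],
  [1, 0, 0, 0, 0, 0, 0.79],
  [1, 0.03, 1, 0, 0, 0, 0],
  [1, 0.03, 1, 0, 0, 0, 0],
  [1, 0.03, 1, 0, 0, 0, 0],
  [1, 0.03, 1, 0, 0, 0, 0],
  [1, 0.03, 1, 0, 0, 0, 0],
  [1, 0.03, 1, 0, 0, 0, 0],
  [1, 0.03, 1, 0, 0, 0, 0],
  [1, 0.03, 1, 0, 0, 0, 0],
  [1, 0.03, 1, 0, 0, 0, 0],
  [1, 0.03, 1, 0, 0, 0, 0],
  [1, 0.03, 1, 0, 0, 0, 0],
  [1, 0.03, 0.8, 0, 0, 0, 0],
  [1, 0.04, 0.44, 0, 0, 0, 0],
  [1, 0, 0, 0, 0, 0, 0],
  [1, 0, 0, 0, 0, 0, 0],
  [1, 0, 0, 0, 0, 0, 0],
])

```text
t: 8.63
eef_pos: [0.4164, 0.3279, 0.1734]
eef_rot: [-0.066, 0.998, -0.001, -0.001]
force: [-0.7, -0.1, -2.3]
width: 0.357
grip_force: 25.9
```

Run:
```python
from h import *
togo([.4169,.3291,.039],97.6)
C=cam('scene');S=cam('side')
b=cv2.resize(C['pixels'][100:200,190:310,::-1],None,fx=4,fy=4,interpolation=cv2.INTER_CUBIC)
a=cv2.resize(S['pixels'][60:160,320:400,::-1],None,fx=4,fy=4,interpolation=cv2.INTER_CUBIC)
cv2.imwrite('pics/g4.png',np.clip(np.hstack([b,a])*1.3,0,255).astype(np.uint8))
```

```text
t 8.63 tcp [0.4164 0.3279 0.1734] yaw 97.59 tilt [-0.0011 -0.0016] w 0.357 F [-0.7 -0.1 -2.3] g 25.9
units at target yaw [-0.02  0.04  4.48] turn -0.0
```

View pics/g4.png

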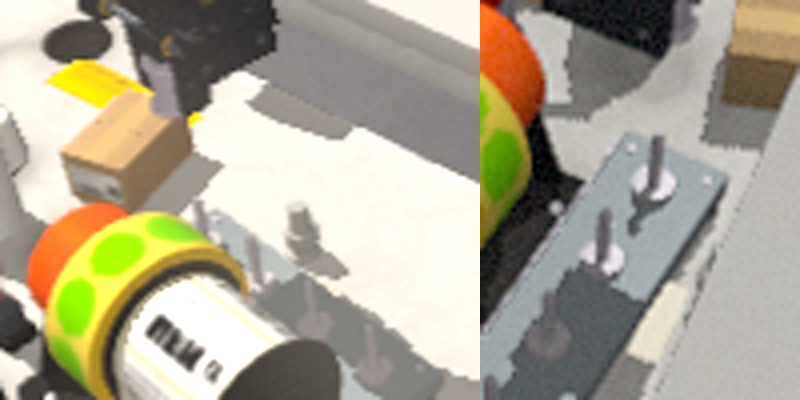

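Run:
```python
from h import *
C=cam('scene');S=cam('side');w=dict(np.load('w1.npz'))
for p in([.4169,.3291,.168],[.4169,.3291,.208],[.4169,.3291,.077]): print(proj(C,p).round(1),proj(S,p).round(1))
# box corner nearest rack: scene crop (192,150) top corner facing right; (63,155) left; (128,92) back
for uv in [(190+192/4,100+122/4),(190+75/4,100+158/4),(190+128/4,100+90/4)]:
    print([ray(C,uv,z).round(3) for z in(.04,.06,.08)])
for uv in [(428,160),(472,150),(487,210),(440,220)]:
    print('w1',[ray(w,uv,z).round(3)[:2] for z in(.0,.04,.06,.08)])
```

```text
[233.6 125. ] [367.8  65.3]
[231.1 113.5] [369.3  51.7]
[238.8 149.2] [364.7  93.2]
[array([0.481, 0.458, 0.04 ]), array([0.471, 0.433, 0.06 ]), array([0.46 , 0.408, 0.08 ])]
[array([0.382, 0.477, 0.04 ]), array([0.374, 0.452, 0.06 ]), array([0.366, 0.427, 0.08 ])]
[array([0.461, 0.533, 0.04 ]), array([0.451, 0.506, 0.06 ]), array([0.441, 0.479, 0.08 ])]
w1 [array([0.401, 0.441]), array([0.397, 0.425]), array([0.394, 0.417]), array([0.392, 0.409])]
w1 [array([0.376, 0.505]), array([0.373, 0.484]), array([0.372, 0.473]), array([0.371, 0.463])]
w1 [array([0.469, 0.56 ]), array([0.459, 0.534]), array([0.454, 0.521]), array([0.448, 0.508])]
w1 [array([0.497, 0.487]), array([0.485, 0.467]), array([0.479, 0.457]), array([0.472, 0.447])]
```

Request:
send_rows([
  [1, 0, 0.04, 0.6, 0, 0, 0],
  [1, 0, 0, 0.6, 0, 0, 0],
  [1, 0, 0, 0.6, 0, 0, 0],
  [1, 0, 0, 0.6, 0, 0, 0],
  [1, 0, 0, 0.4, 0, 0, 0],
  [1, 0, 0, 0.3, 0, 0, 0],
  [1, 0, 0, 0.3, 0, 0, 0],
  [1, 0, 0, 0, 0, 0, 0],
])

```text
t: 9.5
eef_pos: [0.4157, 0.3295, 0.0707]
eef_rot: [-0.066, 0.998, -0.001, -0.001]
force: [-1.1, -0.2, -1.7]
width: 0.362
grip_force: 25.9
```

Request:
send_rows([
  [1, 0, 0, 0.3, 0, 0, 0],
  [1, 0, 0, 0.3, 0, 0, 0],
  [1, 0, 0, 0.3, 0, 0, 0],
  [1, 0, 0, 0.12, 0, 0, 0],
  [1, 0, 0, 0, 0, 0, 0],
  [1, 0, 0, 0, 0, 0, 0],
])

```text
t: 10.0
eef_pos: [0.4162, 0.3302, 0.0412]
eef_rot: [-0.066, 0.998, -0.0, -0.0]
force: [0.3, -0.0, 0.1]
width: 0.363
grip_force: 25.9
```

Request:
send_rows([
  [1, 0, 0, 0.04, 0, 0, 0],
  [-0.1, 0, 0, 0, 0, 0, 0],
  [-0.1, 0, 0, 0, 0, 0, 0],
  [-0.1, 0, 0, 0, 0, 0, 0],
  [-0.1, 0, 0, 0, 0, 0, 0],
  [-0.1, 0, 0, -0.3, 0, 0, 0],
  [-0.1, 0, 0, -0.5, 0, 0, 0],
  [-0.1, 0, 0, -0.8, 0, 0, 0],
  [-0.1, 0, 0, -1, 0, 0, 0],
  [-0.1, 0, 0, -1, 0, 0, 0],
  [-0.1, 0, 0, -0.6, 0, 0, 0],
  [-0.1, 0, 0, 0, 0, 0, -0.81],
  [-0.1, 0, 0, 0, 0, 0, -0.81],
  [-0.1, 0, 0, 0, 0, 0, -0.8],
  [-0.1, 0.12, -1, 0, 0, 0, 0],
  [-0.1, 0.12, -1, 0, 0, 0, 0],
  [-0.1, 0.12, -1, 0, 0, 0, 0],
  [-0.1, 0.12, -1, 0, 0, 0, 0],
])

```text
t: 11.5
eef_pos: [0.4385, 0.2105, 0.1673]
eef_rot: [-0.151, 0.989, 0.0, 0.001]
force: [0.6, -0.2, 0.8]
width: 0.552
grip_force: 0.0
```

Request:
send_rows([
  [-0.1, 0.12, -1, 0, 0, 0, 0],
  [-0.1, 0.12, -1, 0, 0, 0, 0],
  [-0.1, 0.12, -1, 0, 0, 0, 0],
  [-0.1, 0.12, -1, 0, 0, 0, 0],
  [-0.1, 0.12, -1, 0, 0, 0, 0],
  [-0.1, 0.12, -1, 0, 0, 0, 0],
  [-0.1, 0.12, -1, 0, 0, 0, 0],
  [-0.1, 0.12, -1, 0, 0, 0, 0],
  [-0.1, 0.1, -1, 0, 0, 0, 0],
  [-0.1, 0.1, -0.9, 0, 0, 0, 0],
  [-0.1, 0.05, -0.5, 0, 0, 0, 0],
  [-0.1, 0, 0, 0, 0, 0, 0],
  [-0.1, 0, 0, 0, 0, 0, 0],
  [-0.1, 0, 0, 0, 0, 0, 0],
])

```text
t: 12.67
eef_pos: [0.4962, -0.0967, 0.1667]
eef_rot: [-0.15, 0.989, 0.0, 0.0]
force: [-0.7, -1.0, 0.2]
width: 0.549
grip_force: 0.0
```

Run:
```python
from h import *
togo([.4965,-.0985,.042],107.3)
C=cam('scene');S=cam('side');W=cam('wrist')
b=cv2.resize(C['pixels'][130:230,220:300,::-1],None,fx=3.5,fy=3.5,interpolation=cv2.INTER_CUBIC)
a=cv2.resize(S['pixels'][70:170,310:390,::-1],None,fx=3.5,fy=3.5,interpolation=cv2.INTER_CUBIC)
c=np.zeros((350,240,3),np.uint8);
cv2.imwrite('pics/g5.png',np.clip(np.hstack([b,a])*1.3,0,255).astype(np.uint8))
```

```text
t 12.67 tcp [ 0.4962 -0.0967  0.1667] yaw 107.27 tilt [0.0001 0.0005] w 0.549 F [-0.7 -1.   0.2] g 0.0
units at target yaw [ 0.01 -0.06  4.16] turn -0.01
```

View pics/g5.png

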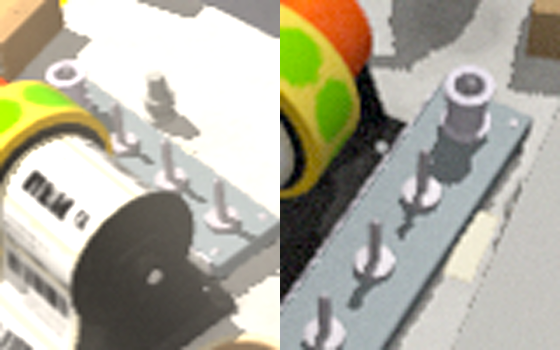

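Request:
send_rows([
  [-0.1, 0, -0.06, 0.7, 0, 0, 0],
  [-0.1, 0, 0, 0.8, 0, 0, 0],
  [-0.1, 0, 0, 0.6, 0, 0, 0],
  [-0.1, 0, 0, 0.4, 0, 0, 0],
  [-0.1, 0, 0, 0.4, 0, 0, 0],
  [-0.1, 0, 0, 0.4, 0, 0, 0],
  [-0.1, 0, 0, 0.4, 0, 0, 0],
  [-0.1, 0, 0, 0.4, 0, 0, 0],
  [-0.1, 0, 0, 0, 0, 0, 0],
  [1, 0, 0, 0, 0, 0, 0],
  [1, 0, 0, 0, 0, 0, 0],
  [1, 0, 0, 0, 0, 0, 0],
  [1, 0, 0, 0, 0, 0, 0],
  [1, 0, 0, 0, 0, 0, 0],
  [1, 0, 0, 0, 0, 0, 0],
])

```text
t: 14.07
eef_pos: [0.4974, -0.0991, 0.0439]
eef_rot: [-0.15, 0.989, -0.0, 0.001]
force: [0.6, -0.0, 0.3]
width: 0.384
grip_force: 25.0
```

Request:
send_rows([
  [1, 0, 0, -0.3, 0, 0, 0],
  [1, 0, 0, -0.6, 0, 0, 0],
  [1, 0, 0, -0.8, 0, 0, 0],
  [1, 0, 0, -0.8, 0, 0, 0],
  [1, 0, 0, -0.8, 0, 0, 0],
  [1, 0, 0, -0.7, 0, 0, 0],
  [1, 0, 0, 0, 0, 0, 0.81],
  [1, 0, 0, 0, 0, 0, 0.81],
  [1, 0, 0, 0, 0, 0, 0.8],
  [1, 0.06, 1, 0, 0, 0, 0],
  [1, 0.06, 1, 0, 0, 0, 0],
  [1, 0.06, 1, 0, 0, 0, 0],
  [1, 0.06, 1, 0, 0, 0, 0],
  [1, 0.06, 1, 0, 0, 0, 0],
  [1, 0.06, 1, 0, 0, 0, 0],
  [1, 0.06, 1, 0, 0, 0, 0],
  [1, 0.06, 1, 0, 0, 0, 0],
  [1, 0.06, 1, 0, 0, 0, 0],
  [1, 0.06, 1, 0, 0, 0, 0],
])

```text
t: 15.65
eef_pos: [0.4387, 0.1973, 0.1641]
eef_rot: [-0.066, 0.998, 0.0, 0.0]
force: [1.1, 0.5, -1.9]
width: 0.383
grip_force: 25.0
```

Request:
send_rows([
  [1, 0.06, 0.9, 0, 0, 0, 0],
  [1, 0.06, 0.8, 0, 0, 0, 0],
  [1, 0.05, 0.6, 0, 0, 0, 0],
  [1, 0, 0, 0, 0, 0, 0],
  [1, 0, 0, 0, 0, 0, 0],
  [1, 0, 0, 0, 0, 0, 0],
])

```text
t: 16.15
eef_pos: [0.4251, 0.2632, 0.1636]
eef_rot: [-0.067, 0.998, -0.0, -0.0]
force: [-0.9, 0.1, -1.7]
width: 0.385
grip_force: 25.0
```

```bash
python3 -c "
from h import *
togo([.4256,.2637,.0445],97.6)"
```

```text
t 16.15 tcp [0.4251 0.2632 0.1636] yaw 97.63 tilt [-0.     -0.0007] w 0.385 F [-0.9  0.1 -1.7] g 25.0
units at target yaw [-0.02  0.01  3.97] turn 0.01
```

Request:
send_rows([
  [1, 0, 0, 0.6, 0, 0, 0],
  [1, 0, 0, 0.6, 0, 0, 0],
  [1, 0, 0, 0.6, 0, 0, 0],
  [1, 0, 0, 0.4, 0, 0, 0],
  [1, 0, 0, 0.3, 0, 0, 0],
  [1, 0, 0, 0.3, 0, 0, 0],
  [1, 0, 0, 0.3, 0, 0, 0],
  [1, 0, 0, 0, 0, 0, 0],
])

```text
t: 16.82
eef_pos: [0.4244, 0.263, 0.0688]
eef_rot: [-0.066, 0.998, -0.001, -0.001]
force: [-1.0, 0.5, -2.4]
width: 0.382
grip_force: 25.0
```

Request:
send_rows([
  [1, 0, 0, 0.3, 0, 0, 0],
  [1, 0, 0, 0.3, 0, 0, 0],
  [1, 0, 0, 0.25, 0, 0, 0],
  [1, 0, 0, 0, 0, 0, 0],
  [1, 0, 0, 0, 0, 0, 0],
])

```text
t: 17.23
eef_pos: [0.425, 0.2637, 0.0445]
eef_rot: [-0.066, 0.998, -0.0, -0.0]
force: [0.3, 0.9, -1.4]
width: 0.382
grip_force: 25.0
```

Request:
send_rows([
  [1, 0, 0, 0.03, 0, 0, 0],
  [-0.1, 0, 0, 0, 0, 0, 0],
  [-0.1, 0, 0, 0, 0, 0, 0],
  [-0.1, 0, 0, 0, 0, 0, 0],
  [-0.1, 0, 0, 0, 0, 0, 0],
  [-0.1, 0, 0, -0.3, 0, 0, 0],
  [-0.1, 0, 0, -0.5, 0, 0, 0],
  [-0.1, 0, 0, -0.8, 0, 0, 0],
  [-0.1, 0, 0, -1, 0, 0, 0],
  [-0.1, 0, 0, -1, 0, 0, 0],
  [-0.1, 0, 0, -0.5, 0, 0, 0],
  [-0.1, 0, 0, 0, 0, 0, -0.81],
  [-0.1, 0, 0, 0, 0, 0, -0.81],
  [-0.1, 0, 0, 0, 0, 0, -0.8],
  [-0.1, 0.09, -1, 0, 0, 0, 0],
  [-0.1, 0.09, -1, 0, 0, 0, 0],
  [-0.1, 0.09, -1, 0, 0, 0, 0],
  [-0.1, 0.09, -1, 0, 0, 0, 0],
])

```text
t: 18.73
eef_pos: [0.4507, 0.145, 0.168]
eef_rot: [-0.151, 0.989, 0.0, 0.001]
force: [1.4, -0.1, -1.0]
width: 0.549
grip_force: 0.0
```

Request:
send_rows([
  [-0.1, 0.09, -1, 0, 0, 0, 0],
  [-0.1, 0.09, -1, 0, 0, 0, 0],
  [-0.1, 0.09, -1, 0, 0, 0, 0],
  [-0.1, 0.09, -1, 0, 0, 0, 0],
  [-0.1, 0.09, -1, 0, 0, 0, 0],
  [-0.1, 0.09, -1, 0, 0, 0, 0],
  [-0.1, 0.09, -1, 0, 0, 0, 0],
  [-0.1, 0.09, -1, 0, 0, 0, 0],
  [-0.1, 0.09, -1, 0, 0, 0, 0],
  [-0.1, 0.09, -0.9, 0, 0, 0, 0],
  [-0.1, 0.06, -0.5, 0, 0, 0, 0],
  [-0.1, 0, 0, 0, 0, 0, 0],
  [-0.1, 0, 0, 0, 0, 0, 0],
  [-0.1, 0, 0, 0, 0, 0, 0],
])

```text
t: 19.9
eef_pos: [0.5154, -0.1596, 0.167]
eef_rot: [-0.15, 0.989, 0.0, -0.0]
force: [0.1, -0.3, -0.2]
width: 0.548
grip_force: 0.0
```

```bash
python3 -c "
from h import *
togo([.5155,-.16,.045],107.3)
S=cam('side');np.savez('sd.npz',**S)
for i,(n,h) in enumerate([('p1',.073),('p2',.079)]):
    p=[[.4169,.3291],[.4256,.2637]][i]; u,v=proj(S,p+[h]).astype(int); print(n,u,v); print(S['pixels'][v-7:v+9:2,u-8:u+10:2].mean(2).astype(int))
"
```

```text
t 19.90 tcp [ 0.5154 -0.1596  0.167 ] yaw 107.29 tilt [-0.0005  0.0008] w 0.548 F [ 0.1 -0.3 -0.2] g 0.0
units at target yaw [-0.   -0.02  4.07] turn -0.0
p1 364 94
[[150 150 152 149 149 149 153 154 152]
 [152 152 165 174 181 169 159 152 153]
 [150 169 170 105  99 135 177 163 155]
 [135 176  84  83 120  80 135 176 156]
 [134 178  92  81  85  76 132 178 157]
 [122 135 180 137 123 142 182 148 156]
 [137  72 105 160 163 168 107 138 145]
 [140  70  83  88  86  82 102 133 136]]
p2 351 112
[[ 25  39 147 136 136 132 121  89  80]
 [ 28 128 145 136 140 135  70  92  92]
 [ 81  79 150 109  97 149 130  68  92]
 [106 143   9   5  59  15 132  58  76]
 [ 88 145   7  50 126   4 132  48  74]
 [ 65  83 118  55  85 114 152  30  76]
 [ 65  13  60 124 149 112  22  28  76]
 [ 37  14  16  20  11   3  21  42  75]]
```

Request:
send_rows([
  [-0.1, 0, -0.02, 0.7, 0, 0, 0],
  [-0.1, 0, 0, 0.8, 0, 0, 0],
  [-0.1, 0, 0, 0.6, 0, 0, 0],
  [-0.1, 0, 0, 0.4, 0, 0, 0],
  [-0.1, 0, 0, 0.4, 0, 0, 0],
  [-0.1, 0, 0, 0.4, 0, 0, 0],
  [-0.1, 0, 0, 0.4, 0, 0, 0],
  [-0.1, 0, 0, 0.37, 0, 0, 0],
  [-0.1, 0, 0, 0, 0, 0, 0],
  [1, 0, 0, 0, 0, 0, 0],
  [1, 0, 0, 0, 0, 0, 0],
  [1, 0, 0, 0, 0, 0, 0],
  [1, 0, 0, 0, 0, 0, 0],
  [1, 0, 0, 0, 0, 0, 0],
  [1, 0, 0, 0, 0, 0, 0],
])

```text
t: 21.2
eef_pos: [0.5162, -0.1612, 0.0454]
eef_rot: [-0.15, 0.989, -0.0, 0.0]
force: [-0.3, 0.5, -0.5]
width: 0.406
grip_force: 25.0
```

Request:
send_rows([
  [1, 0, 0, -0.3, 0, 0, 0],
  [1, 0, 0, -0.6, 0, 0, 0],
  [1, 0, 0, -0.8, 0, 0, 0],
  [1, 0, 0, -0.8, 0, 0, 0],
  [1, 0, 0, -0.8, 0, 0, 0],
  [1, 0, 0, -0.7, 0, 0, 0],
  [1, 0, 0, 0, 0, 0, 0.81],
  [1, 0, 0, 0, 0, 0, 0.81],
  [1, 0, 0, 0, 0, 0, 0.8],
  [1, 0.09, 1, 0, 0, 0, 0],
  [1, 0.09, 1, 0, 0, 0, 0],
  [1, 0.09, 1, 0, 0, 0, 0],
  [1, 0.09, 1, 0, 0, 0, 0],
  [1, 0.09, 1, 0, 0, 0, 0],
  [1, 0.09, 1, 0, 0, 0, 0],
  [1, 0.09, 1, 0, 0, 0, 0],
  [1, 0.09, 1, 0, 0, 0, 0],
  [1, 0.09, 1, 0, 0, 0, 0],
  [1, 0.09, 1, 0, 0, 0, 0],
])

```text
t: 22.78
eef_pos: [0.449, 0.1341, 0.1659]
eef_rot: [-0.066, 0.998, 0.0, 0.001]
force: [0.9, 0.2, -0.7]
width: 0.406
grip_force: 25.0
```

Request:
send_rows([
  [1, 0.09, 0.9, 0, 0, 0, 0],
  [1, 0.09, 0.8, 0, 0, 0, 0],
  [1, 0.05, 0.54, 0, 0, 0, 0],
  [1, 0, 0, 0, 0, 0, 0],
  [1, 0, 0, 0, 0, 0, 0],
  [1, 0, 0, 0, 0, 0, 0],
])

```text
t: 23.28
eef_pos: [0.4339, 0.198, 0.1653]
eef_rot: [-0.066, 0.998, -0.0, 0.0]
force: [0.2, -0.5, -0.8]
width: 0.403
grip_force: 25.0
```

```bash
python3 -c "
from h import *
togo([.4344,.1983,.046],97.6)"
```

```text
t 23.28 tcp [0.4339 0.198  0.1653] yaw 97.62 tilt [ 0.0005 -0.0004] w 0.403 F [ 0.2 -0.5 -0.8] g 25.0
units at target yaw [-0.02  0.01  3.98] turn 0.01
```

Request:
send_rows([
  [1, 0, 0, 0.6, 0, 0, 0],
  [1, 0, 0, 0.6, 0, 0, 0],
  [1, 0, 0, 0.6, 0, 0, 0],
  [1, 0, 0, 0.4, 0, 0, 0],
  [1, 0, 0, 0.3, 0, 0, 0],
  [1, 0, 0, 0.3, 0, 0, 0],
  [1, 0, 0, 0.3, 0, 0, 0],
  [1, 0, 0, 0, 0, 0, 0],
])

```text
t: 23.95
eef_pos: [0.4329, 0.1976, 0.0704]
eef_rot: [-0.066, 0.998, -0.0, -0.001]
force: [0.5, -0.2, -0.3]
width: 0.407
grip_force: 25.0
```

Request:
send_rows([
  [1, 0, 0, 0.3, 0, 0, 0],
  [1, 0, 0, 0.3, 0, 0, 0],
  [1, 0, 0, 0.25, 0, 0, 0],
  [1, 0, 0, 0, 0, 0, 0],
  [1, 0, 0, 0, 0, 0, 0],
])

```text
t: 24.37
eef_pos: [0.4334, 0.1983, 0.046]
eef_rot: [-0.066, 0.998, -0.0, -0.0]
force: [-0.6, -0.1, -0.2]
width: 0.407
grip_force: 25.0
```

Request:
send_rows([
  [1, 0, 0, 0.03, 0, 0, 0],
  [-0.1, 0, 0, 0, 0, 0, 0],
  [-0.1, 0, 0, 0, 0, 0, 0],
  [-0.1, 0, 0, 0, 0, 0, 0],
  [-0.1, 0, 0, 0, 0, 0, 0],
  [-0.1, 0, 0, -0.3, 0, 0, 0],
  [-0.1, 0, 0, -0.5, 0, 0, 0],
  [-0.1, 0, 0, -0.8, 0, 0, 0],
  [-0.1, 0, 0, -1, 0, 0, 0],
  [-0.1, 0, 0, -1, 0, 0, 0],
  [-0.1, 0, 0, -0.5, 0, 0, 0],
  [-0.1, 0, 0, 0, 0, 0, -0.81],
  [-0.1, 0, 0, 0, 0, 0, -0.81],
  [-0.1, 0, 0, 0, 0, 0, -0.8],
  [-0.1, 0.06, -1, 0, 0, 0, 0],
  [-0.1, 0.06, -1, 0, 0, 0, 0],
  [-0.1, 0.06, -1, 0, 0, 0, 0],
  [-0.1, 0.06, -1, 0, 0, 0, 0],
])

```text
t: 25.87
eef_pos: [0.4627, 0.0807, 0.1695]
eef_rot: [-0.151, 0.989, -0.0, 0.001]
force: [0.3, -0.2, -0.4]
width: 0.548
grip_force: 0.0
```

Request:
send_rows([
  [-0.1, 0.06, -1, 0, 0, 0, 0],
  [-0.1, 0.06, -1, 0, 0, 0, 0],
  [-0.1, 0.06, -1, 0, 0, 0, 0],
  [-0.1, 0.06, -1, 0, 0, 0, 0],
  [-0.1, 0.06, -1, 0, 0, 0, 0],
  [-0.1, 0.06, -1, 0, 0, 0, 0],
  [-0.1, 0.06, -1, 0, 0, 0, 0],
  [-0.1, 0.06, -1, 0, 0, 0, 0],
  [-0.1, 0.06, -1, 0, 0, 0, 0],
  [-0.1, 0.06, -0.9, 0, 0, 0, 0],
  [-0.1, 0.06, -0.5, 0, 0, 0, 0],
  [-0.1, 0, 0, 0, 0, 0, 0],
  [-0.1, 0, 0, 0, 0, 0, 0],
  [-0.1, 0, 0, 0, 0, 0, 0],
])

```text
t: 27.03
eef_pos: [0.5359, -0.2211, 0.1685]
eef_rot: [-0.15, 0.989, 0.001, -0.0]
force: [-0.9, 0.1, -0.6]
width: 0.549
grip_force: 0.0
```

Run:
```python
from h import *
togo([.536,-.2225,.058],107.3)
S=cam('side');p=[.4344,.1983,.069];u,v=proj(S,p).astype(int);print(S['pixels'][v-7:v+9:2,u-8:u+10:2].mean(2).astype(int))
# panel corner: w2 corner vs w? height
w=dict(np.load('w2.npz'));C=cam('scene')
for z in(.03,.05,.07,.09,.11):
    p=ray(w,(128,193),z);q=ray(w,(152,165),z);print(z,p.round(3),proj(C,p).round(0),q.round(3),proj(C,q).round(0))
```

```text
t 27.03 tcp [ 0.5359 -0.2211  0.1685] yaw 107.29 tilt [-0.0007  0.0009] w 0.549 F [-0.9  0.1 -0.6] g 0.0
units at target yaw [ 0.01 -0.05  3.68] turn -0.0
[[ 51 137 134 131 129 131  66  74  57]
 [108 137 179 194 202 188 123  70  68]
 [116 192 190 116 131 152 202 164  74]
 [156 200  90  83  92  93 150 200  67]
 [156 199  86  86  79  91 135 206  62]
 [120 197 171  91  72 120 188 191  67]
 [ 93 129 186 202 203 200 179  91  71]
 [109  93  95 108 127  95  99  90  69]]
0.03 [ 0.618 -0.344  0.03 ] [455. 271.] [ 0.566 -0.316  0.03 ] [431. 275.]
0.05 [ 0.609 -0.334  0.05 ] [450. 265.] [ 0.559 -0.307  0.05 ] [428. 269.]
0.07 [ 0.6   -0.323  0.07 ] [446. 260.] [ 0.552 -0.297  0.07 ] [424. 263.]
0.09 [ 0.591 -0.312  0.09 ] [442. 254.] [ 0.546 -0.288  0.09 ] [421. 257.]
0.11 [ 0.581 -0.301  0.11 ] [437. 248.] [ 0.539 -0.278  0.11 ] [417. 251.]
```

Request:
send_rows([
  [-0.1, 0, -0.05, 0.7, 0, 0, 0],
  [-0.1, 0, 0, 0.7, 0, 0, 0],
  [-0.1, 0, 0, 0.4, 0, 0, 0],
  [-0.1, 0, 0, 0.4, 0, 0, 0],
  [-0.1, 0, 0, 0.4, 0, 0, 0],
  [-0.1, 0, 0, 0.4, 0, 0, 0],
  [-0.1, 0, 0, 0.4, 0, 0, 0],
  [-0.1, 0, 0, 0.3, 0, 0, 0],
  [-0.1, 0, 0, 0, 0, 0, 0],
  [1, 0, 0, 0, 0, 0, 0],
  [1, 0, 0, 0, 0, 0, 0],
  [1, 0, 0, 0, 0, 0, 0],
  [1, 0, 0, 0, 0, 0, 0],
  [1, 0, 0, 0, 0, 0, 0],
  [1, 0, 0, 0, 0, 0, 0],
])

```text
t: 28.38
eef_pos: [0.5373, -0.2237, 0.0583]
eef_rot: [-0.15, 0.989, -0.0, 0.001]
force: [-1.2, 1.5, 2.3]
width: 0.348
grip_force: 24.9
```

Request:
send_rows([
  [1, 0, 0, -0.3, 0, 0, 0],
  [1, 0, 0, -0.6, 0, 0, 0],
  [1, 0, 0, -0.8, 0, 0, 0],
  [1, 0, 0, -0.8, 0, 0, 0],
  [1, 0, 0, -0.8, 0, 0, 0],
  [1, 0, 0, -0.7, 0, 0, 0],
  [1, 0, 0, 0, 0, 0, 0.81],
  [1, 0, 0, 0, 0, 0, 0.81],
  [1, 0, 0, 0, 0, 0, 0.8],
  [1, 0.12, 0.9, 0, 0, 0, 0],
  [1, 0.12, 1, 0, 0, 0, 0],
  [1, 0.12, 1, 0, 0, 0, 0],
  [1, 0.12, 1, 0, 0, 0, 0],
  [1, 0.12, 1, 0, 0, 0, 0],
  [1, 0.12, 1, 0, 0, 0, 0],
  [1, 0.12, 1, 0, 0, 0, 0],
  [1, 0.12, 1, 0, 0, 0, 0],
  [1, 0.12, 1, 0, 0, 0, 0],
  [1, 0.12, 1, 0, 0, 0, 0],
])

```text
t: 29.97
eef_pos: [0.4609, 0.0672, 0.1778]
eef_rot: [-0.066, 0.998, -0.0, 0.0]
force: [-0.6, -0.3, -1.8]
width: 0.347
grip_force: 24.9
```

Request:
send_rows([
  [1, 0.12, 1, 0, 0, 0, 0],
  [1, 0.12, 0.8, 0, 0, 0, 0],
  [1, 0.1, 0.5, 0, 0, 0, 0],
  [1, 0, 0, 0, 0, 0, 0],
  [1, 0, 0, 0, 0, 0, 0],
  [1, 0, 0, 0, 0, 0, 0],
])

```text
t: 30.47
eef_pos: [0.4426, 0.1326, 0.1776]
eef_rot: [-0.066, 0.998, -0.0, 0.0]
force: [-0.2, 0.6, -2.1]
width: 0.349
grip_force: 24.9
```

```bash
python3 -c "
from h import *
togo([.4431,.1329,.0595],97.6)"
```

```text
t 30.47 tcp [0.4426 0.1326 0.1776] yaw 97.62 tilt [ 0.0002 -0.0006] w 0.349 F [-0.2  0.6 -2.1] g 24.9
units at target yaw [-0.02  0.01  3.94] turn 0.01
```

Request:
send_rows([
  [1, 0, 0, 0.6, 0, 0, 0],
  [1, 0, 0, 0.6, 0, 0, 0],
  [1, 0, 0, 0.6, 0, 0, 0],
  [1, 0, 0, 0.4, 0, 0, 0],
  [1, 0, 0, 0.3, 0, 0, 0],
  [1, 0, 0, 0.3, 0, 0, 0],
  [1, 0, 0, 0.3, 0, 0, 0],
  [1, 0, 0, 0, 0, 0, 0],
])

```text
t: 31.13
eef_pos: [0.4416, 0.1324, 0.0829]
eef_rot: [-0.066, 0.998, -0.0, -0.001]
force: [0.3, -0.1, -2.5]
width: 0.349
grip_force: 24.9
```

Request:
send_rows([
  [1, 0, 0, 0.3, 0, 0, 0],
  [1, 0, 0, 0.3, 0, 0, 0],
  [1, 0, 0, 0.22, 0, 0, 0],
  [1, 0, 0, 0, 0, 0, 0],
  [1, 0, 0, 0, 0, 0, 0],
])

```text
t: 31.55
eef_pos: [0.4422, 0.1331, 0.0595]
eef_rot: [-0.066, 0.998, -0.0, -0.0]
force: [-0.1, 0.1, -1.8]
width: 0.352
grip_force: 24.9
```

Release, rise, and back off to the right to free the view.

Request:
send_rows([
  [1, 0, 0, 0.04, 0, 0, 0],
  [-0.1, 0, 0, 0, 0, 0, 0],
  [-0.1, 0, 0, 0, 0, 0, 0],
  [-0.1, 0, 0, 0, 0, 0, 0],
  [-0.1, 0, 0, 0, 0, 0, 0],
  [-0.1, 0, 0, -0.3, 0, 0, 0],
  [-0.1, 0, 0, -0.5, 0, 0, 0],
  [-0.1, 0, 0, -0.8, 0, 0, 0],
  [-0.1, 0, 0, -1, 0, 0, 0],
  [-0.1, 0, 0, -1, 0, 0, 0],
  [-0.1, 0, 0, -0.6, 0, 0, 0],
  [-0.1, 0, -1, 0, 0, 0, 0],
  [-0.1, 0, -1, 0, 0, 0, 0],
  [-0.1, 0, -1, 0, 0, 0, 0],
  [-0.1, 0, -1, 0, 0, 0, 0],
  [-0.1, 0, -1, 0, 0, 0, 0],
  [-0.1, 0, -1, 0, 0, 0, 0],
  [-0.1, 0, 0, 0, 0, 0, 0],
  [-0.1, 0, 0, 0, 0, 0, 0],
])

```text
t: 33.13
eef_pos: [0.4665, -0.0465, 0.1855]
eef_rot: [-0.065, 0.998, 0.0, 0.0]
force: [0.1, 0.2, 0.5]
width: 0.552
grip_force: 0.0
```

Run:
```python
from h import *
togo()
C=cam('scene');S=cam('side')
b=cv2.resize(C['pixels'][130:230,220:330,::-1],None,fx=3.7,fy=3.7,interpolation=cv2.INTER_CUBIC)
a=cv2.resize(S['pixels'][70:190,300:400,::-1],None,fx=3.7,fy=3.7,interpolation=cv2.INTER_CUBIC)
o=np.zeros((max(a.shape[0],b.shape[0]),a.shape[1]+b.shape[1],3),np.uint8);o[:b.shape[0],:b.shape[1]]=b;o[:a.shape[0],b.shape[1]:]=a
cv2.imwrite('pics/end.png',np.clip(o*1.2,0,255).astype(np.uint8))
```

```text
t 33.13 tcp [ 0.4665 -0.0465  0.1855] yaw 97.40 tilt [0.0008 0.0002] w 0.552 F [0.1 0.2 0.5] g 0.0
```

View pics/end.png

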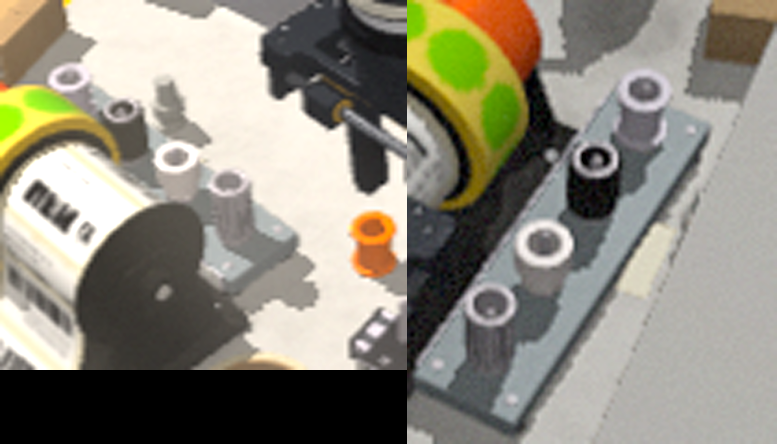

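The picture shows flanged, rubber, stepped and grooved rollers upright and seated in that order from the left, with the tool clear of them.

```bash
python3 -c "
from cell import *
print(sign_off())"
```

```text
the job is handed in; nothing more can be done
None
```

All four rollers are on the rack pins in their original left-to-right order (flanged, rubber, stepped, grooved); the last camera check showed them upright and seated, and I handed the job in at about 33 s, with no verdict returned.

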